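# Swing the key hook round to its stop and hang the cupboard key on it

### The job

The brass swivel hook on the grey key stand faces the wrong way. Swing it round until it comes up against the tip of the red-headed stop screw and press it there for a moment with a light but definite push (about 8 N, never a shove; feel for the contact, since the screw is set differently each time). Then take the red key paddle out of its wooden block, hang it by its slot on the hook, with the hook left facing that way, and let go, leaving the other things on the desk where they are.

Things in the scene. Friction and masses are not known exactly. Their poses are not given: they have to be found in the camera images.
- stand: the grey stand, fixed to the desk: round foot (110 mm across, 14 mm high), a post and on it a black swivel head (31 mm across, top 143 mm above the desk). Origin: centre of its underside, on the swivel's vertical axis; z up. The stand's front is its -x direction
- swivel (a joint): angle of head and hook about the vertical axis, rad, growing anticlockwise seen from above; 0: the hook points along the stand's -x (front). It starts at -2.0 to -1.2 (pointing to the stand's +y side or a little behind) and is to be turned anticlockwise. Friction of 0.07 N m holds it where it is left. It meets the stop screw somewhere from about -0.3 to +0.3, not known beforehand
- hook_arm: the brass hook, a round bar 8 mm thick, carried by the swivel head. Origin on the swivel axis at the height of the bar's centre line (125 mm above the desk). The bar runs level along its own -x from 10 to 62 mm, dips 4 mm to a valley 70 to 78 mm out, then turns up to its end 92 mm out, where the centre line is 12 mm above the level part (the end's top 16 mm above it)
- hook_push (a point): point on the hook bar's centre line, 58 mm out from the swivel axis: a good place to push sideways
- hook_seat (a point): centre line of the bar in the valley of the hook, 74 mm out from the swivel axis, where the paddle is to hang; axes as hook_arm (its -x points along the hook to its end)
- stop_bracket: fixed grey upright, 14 x 12 mm, top 131 mm above the desk; origin and axes coincide with the stand's. It stands at x = -40, y = -34 mm and carries a level steel screw (8 mm thick, red head) along +y at the bar's height; the tip meets the bar's side 40 mm out from the swivel axis. The tip is set anywhere from y = -16 to +8 mm (unknown, feel for it) and is rigid
- key_block: wooden block 60 x 84 x 24 mm, fixed to the desk, with an 18 mm deep slot (10 x 46 mm) along its y in which the paddle stands. Origin: centre of its underside
- paddle_tab (a point): centre of the grip tab of the red key paddle: loose plate, 8 mm thick (x), 128 mm tall (z), 60 g; 110 mm above its bottom edge. From the bottom: 44 mm wide part with a steel key, 60 mm tall; slot through it from 60 to 88 mm; 40 mm wide tab from 88 to 128 mm. It starts upright in the block, bottom edge 6 mm above the desk, lower 18 mm in the slot; either face may be used
- paddle_slot (a point): centre of the slot through the paddle, 20 mm wide (y) and 28 mm tall (z), 36 mm below paddle_tab. The hook goes through it along the paddle's x; hanging, the upper edge of the slot (14 mm above this point) rests on the bar
- swab_box: teal swab carton, 80 x 119 x 56 mm, a loose bystander; origin at the centre of its underside
- glue_stick: yellow glue stick standing on its end, 27 mm across, 88 mm tall, a loose bystander; origin at the centre of its underside
- thermometer: white infrared thermometer lying on its side, 115 x 114 x 37 mm, a loose bystander; origin at the centre of its underside
Mind the look-alikes: they are no part of the job. There is more than one size of the part that bears paddle_tab; the job needs the smaller.

How it is judged:
By the outcome, as a careful person would: the job done as asked, in the order asked, and still so for the second after the job is handed in, with the robot touching nothing.
It also fails if it takes over 66 s, if anything falls off the work surface, if the arm or the gripper's body presses on something with over 40 N, if the wrist force passes 120 N, or if a joint passes its speed limit or range.

### The arm

A 6-joint arm with a two-finger parallel gripper is mounted at the origin on a cart in front of the work surface, level with it; the furniture and walls round the work are solid. World frame = base frame: x ahead of the robot, y to its left, z up, the work surface at z = 0. Lengths are in m, angles in rad, forces in N, time in s.
With the tool pointing down it reaches from about 0.4 to 0.825 m from the base axis. Payload 7 kg.
Tool frame: the origin (TCP) lies on the centre line of the jaws, within the pads' length; the fingertips stand 14 mm ahead of it and the grasp point (between the pads) lies 5 mm behind it; z points along the fingers, y is the line along which they close (so a half turn about z gives the same grasp; the last joint's range is limited). The gripper opens to 88 mm and grips with 3 to 60 N. Pads are 19 mm wide; open, the fingers measure 130 mm over their backs; the gripper's body (78 mm by 193 mm) begins 47 mm behind the grasp point.
Start: joints at [-0.983, 0.359, 0.012, 0, -1.224, -0.288], TCP at [0.199, -0.645, 0.241] pointing down, gripper open.
Joint ranges: [-3.07, 3.07], [-1.43, 2.12], [-1.02, 1.25], [-3.03, 1.67], [-3.05, -0], [-3.03, 3.03]. Speed limits (rad/s): [2.39, 2.39, 3.01, 3.14, 3.14, 3.14].

### API

Orientations are given as a unit quaternion [x, y, z, w].
In Python, from plant import robot gives the robot as it stands.
- The arm moves only by the shell command python3 -m creep 'ROWS'. ROWS is JSON, a list of rows, each an object of numbers: "rx", "ry", "rz": the turn, a rotation vector about the world's x, y, z scaled (see below); "tx", "ty", "tz": the shift along the world's x, y, z scaled (see below); "hand": the closure, from -1 (fully open) to 1 (shut), so that 0 is half open. In form: [{"rx": .., "ry": .., "rz": .., "tx": .., "ty": .., "tz": .., "hand": ..}, ...]. A call has 1 to 20 rows; each row shifts and turns the commanded pose from where the row before left it; what a row does not reach is not made up. The controller multiplies each number of a shift by 150 mm and each number of a turn by pi rad. A row lasts 1/12 s, in which the tool goes at most 41.7 mm and 7.16 degrees, less where a joint would pass 70% of its speed; a pose out of reach is approached as far as the arm can. A call with a number of a shift or a turn outside -1 to 1 is refused whole. A call with a gripper value outside its range is refused whole. The fingers move at their own pace and stop on an object; the grip force is fixed at half the most. Time passes only in rows, so rows that do not move let the fingers close. It gives the time, the measured TCP pose, the force, the opening and the grip force at its end, in the units of the state.
- robot.get_obs(): the state, without advancing time (a new reading comes with each control period).
- robot.camera(name): name is "side" or "top"; returns a dict with "image" (420x560x3 uint8, blue, green, red), "range_z" (420x560 float32, m along the optical axis (not along the pixel's ray), 0 where there is no reading), "camera_matrix" (3x3 intrinsics, pixels), "k1" (the pictures are not rectified: a ray, as slopes to the right and down, at radius r is drawn at 1 + k1 r^2 times it, then the intrinsics apply), "R" (3x3) and "t" (3): a world point X has camera coordinates R X + t. Camera axes: x right, y down, z forward; pixel columns grow to the right and rows downward; lengths in m; the calibration is good to about 2 mm. A picture is of the moment at which its call begins.
- robot.close_job(): hands the job in; it is judged then, once.
The state is a dict: "t": time; "joint_pos": joint angles; "qd": joint speeds; "effort": joint torques, N m; "ee_pos": TCP position; "tcp_rot": TCP orientation; "wrist_force": force on the tool from outside, world axes, zero at the start; "torque": the same for the moment, N m; "grip_width": finger opening in m; "grip_force": force on a finger pad.
Only numpy, scipy, OpenCV 4.12 (cv2) and the standard library are available. Lean on these libraries where they do the work, as an engineer would, in place of code of your own. Each camera call takes 0.05 s, during which the arm holds its last target. There are 200 camera calls.

## Working session

There is one attempt and no reset: what is moved stays moved. The work goes in short steps, Python scripts to look and compute and a shell command to move; the robot and the scene stay as the last step left them, time stands still between calls to the robot, and variables do not carry over. Pictures are saved under pics/ and viewed, at most 10 in all, crops included, and the job is handed in when it is done.

```bash
ls; mkdir -p pics; cat > h.py <<'E'
import numpy as np, cv2
from plant import robot
def snap(n):
    c=robot.camera(n); return c
def cloud(c):
    z=c["range_z"]; K=np.array(c["camera_matrix"]); h,w=z.shape
    uv=np.mgrid[0:h,0:w][::-1].reshape(2,-1).T.astype(np.float64)
    p=cv2.undistortPoints(uv[:,None],K,np.array([c["k1"],0,0,0,0.]))[:,0]
    X=np.c_[p,np.ones(len(p))]*z.reshape(-1,1)
    W=(X-np.array(c["t"]))@np.array(c["R"])
    W[z.reshape(-1)==0]=np.nan
    return W.reshape(h,w,3)
E
python3 - <<'E'
from h import *
for n in ["top","side"]:
    c=snap(n); cv2.imwrite(f"pics/{n}0.png",c["image"]); np.savez(f"{n}0.npz",**c)
    print(n,c["camera_matrix"],c["k1"],-np.array(c["R"]).T@c["t"],c["R"])
o=robot.get_obs(); print(o)
E
```

```text
pics
top [[385.30335371   0.         279.43507605]
 [  0.         385.30335371 211.84116154]
 [  0.           0.           1.        ]] -0.037237031102986234 [0.45150205 0.35469167 0.97150923] [[-0.00430731 -0.9997072  -0.02381076]
 [-0.99512828  0.00663042 -0.09836535]
 [ 0.09849442  0.02327107 -0.99486547]]
side [[467.87044893   0.         278.37461426]
 [  0.         467.87044893 198.07420301]
 [  0.           0.           1.        ]] -0.06921124059956314 [ 0.47139974 -0.5805097   0.59851619] [[ 0.99798997 -0.06261835  0.0097449 ]
 [-0.01930898 -0.44692422 -0.89436341]
 [ 0.06035879  0.89237755 -0.44723498]]
{'t': 0.1, 'joint_pos': array([-9.82898325e-01,  3.59305248e-01,  1.11953567e-02, -2.79026717e-04,
       -1.22410175e+00, -2.88081976e-01]), 'qd': array([-0.00095886, -0.00108702,  0.00360789,  0.00101511,  0.00069509,
       -0.00019543]), 'effort': array([-2.97608225e-03, -5.84162736e+01,  2.93748701e+01,  7.01567575e+00,
        1.01236129e-02, -8.56055203e-05]), 'ee_pos': array([ 0.19920289, -0.64452644,  0.23974769]), 'tcp_rot': array([-1.49300173e-01,  9.88791657e-01,  6.96492091e-04, -1.81334253e-04]), 'wrist_force': array([-0.69665622, -1.16601754, -0.17763908]), 'torque': array([-0.01747297,  0.05077122,  0.01130912]), 'grip_force': 0.0, 'grip_width': 0.08768225559449579}
```

View pics/top0.png

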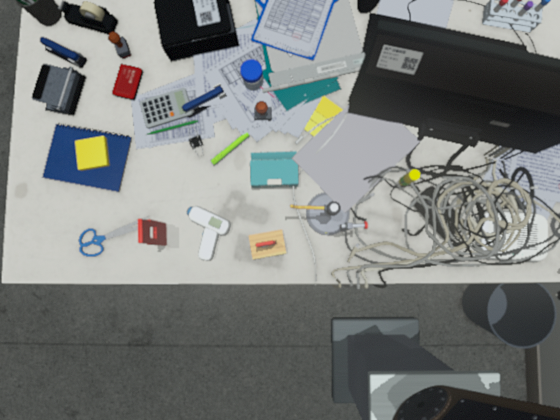

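View pics/side0.png

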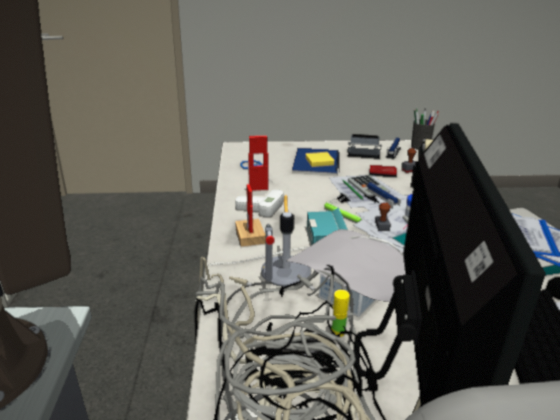

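The top view shows the stand at about (328,210), with its brass hook pointing left (+y) to (292,207) and the red screw head at (365,226). There are two red paddles. One stands in the wooden block at top (267,243), side (250,208). The other is at top (152,232), side (258,160) and looks larger. I'll measure both and confirm in a crop.

```bash
python3 - <<'E'
from h import *
d={n:dict(np.load(f"{n}0.npz")) for n in ["top","side"]}
C={n:cloud(d[n]) for n in d}
def rep(lbl,P):
    P=P[np.isfinite(P).all(1)]
    if len(P)<5: print(lbl,len(P)); return
    q=np.percentile(P,[2,50,98],axis=0).round(4); print(lbl,len(P),q.tolist())
def mask(n,lo,hi,box):
    hsv=cv2.cvtColor(d[n]["image"],cv2.COLOR_BGR2HSV)
    m=cv2.inRange(hsv,lo,hi)>0
    if lo[0]==0: m|=cv2.inRange(hsv,(170,lo[1],lo[2]),(179,255,255))>0
    b=np.zeros_like(m); x0,y0,x1,y1=box; b[y0:y1,x0:x1]=1
    return m&b
def R(n,l,lo,hi,box):
    m=mask(n,lo,hi,box); P=C[n][m]; rep(n+" "+l,P); return P
red=((0,130,70),(8,255,255))
for n,l,b in [("top","paddle",(245,230,290,262)),("top","big",(135,215,172,250)),("top","screwhead",(355,215,375,235)),
 ("side","paddle",(240,180,262,240)),("side","big",(240,130,275,192)),("side","screwhead",(262,232,276,246))]:
    P=R(n,l,*red,b); P=P[np.isfinite(P).all(1)]
    if 'paddle' in l or l=='big':
        top=P[P[:,2]>P[:,2].max()-.02]; r=cv2.minAreaRect((top[:,:2]*1000).astype(np.float32)); print("   toprect",r)
R("top","brass",(15,80,80),(30,255,255),(285,195,335,220))
P=R("top","wood",(8,60,90),(25,255,255),(240,225,295,265)); P=P[np.isfinite(P).all(1)]
w=P[(P[:,2]>.015)&(P[:,2]<.035)]; print("wood",cv2.minAreaRect((w[:,:2]*1000).astype(np.float32)))
# stand head top
Pt=C["top"][195:225,315:350].reshape(-1,3); h=Pt[(Pt[:,2]>.135)&(Pt[:,2]<.155)]; rep("head",h); print(cv2.minEnclosingCircle((h[:,:2]*1000).astype(np.float32)))
Ps=C["side"][205:245,275:300].reshape(-1,3); rep("headside",Ps[(Ps[:,2]>.137)&(Ps[:,2]<.155)])
Pt=C["top"][185:245,295:365].reshape(-1,3); f=Pt[(Pt[:,2]>.009)&(Pt[:,2]<.02)]; print("foot",len(f),cv2.minEnclosingCircle((f[:,:2]*1000).astype(np.float32)))
Pt=C["top"][200:240,280:375].reshape(-1,3); f=Pt[(Pt[:,2]>.11)&(Pt[:,2]<.135)]; print("bar/bracket",f[::3].round(3).tolist())
a=cv2.resize(d["top"]["image"][185:270,235:385],None,fx=5,fy=5,interpolation=2)
b=cv2.resize(d["side"]["image"][125:295,220:370],None,fx=2.5,fy=2.5,interpolation=2)
k=np.zeros((425,750+0,3),np.uint8); k=a; cv2.imwrite("pics/a.png",k)
cv2.imwrite("pics/b.png",cv2.resize(d["side"]["image"][125:295,220:370],None,fx=3.5,fy=3.5,interpolation=2))
E
```

```text
top paddle 60 [[0.4607, 0.3885, 0.0825], [0.4667, 0.407, 0.1339], [0.471, 0.4253, 0.1372]]
   toprect ((466.7093505859375, 407.08837890625), (6.135371685028076, 37.88277816772461), 9.856158256530762)
top big 147 [[0.4711, 0.6634, 0.0758], [0.4945, 0.6676, 0.1683], [0.5176, 0.6734, 0.1719]]
   toprect ((493.4073791503906, 668.4576416015625), (48.69318771362305, 10.947909355163574), 3.4012675285339355)
top screwhead 11 [[0.5002, 0.1858, 0.1307], [0.5068, 0.1871, 0.1321], [0.5112, 0.1885, 0.1361]]
side paddle 317 [[0.4639, 0.3841, 0.0061], [0.4724, 0.4039, 0.05], [0.5041, 0.6684, 0.1331]]
   toprect ((468.9372863769531, 406.0639343261719), (7.3733391761779785, 44.60443878173828), 8.985968589782715)
side big 867 [[0.4692, 0.4095, 0.0077], [0.4956, 0.6644, 0.079], [0.5218, 0.6708, 0.1672]]
   toprect ((495.3457946777344, 665.7821655273438), (47.932342529296875, 14.085407257080078), 1.2403810024261475)
side screwhead 56 [[0.5002, 0.1803, 0.1175], [0.5061, 0.1829, 0.1271], [0.5136, 0.1961, 0.1329]]
top brass 96 [[0.5428, 0.2788, 0.1226], [0.5452, 0.3137, 0.1286], [0.5484, 0.3492, 0.1411]]
t
[... 1989 characters left out ...]
9], [0.507, 0.196, 0.13], [0.507, 0.19, 0.129], [0.507, 0.184, 0.134], [0.505, 0.24, 0.127], [0.505, 0.234, 0.131], [0.505, 0.227, 0.131], [0.505, 0.221, 0.132], [0.505, 0.214, 0.129], [0.505, 0.207, 0.13], [0.505, 0.201, 0.131], [0.505, 0.194, 0.13], [0.505, 0.188, 0.133], [0.503, 0.243, 0.131], [0.503, 0.236, 0.129], [0.503, 0.23, 0.132], [0.503, 0.223, 0.132], [0.503, 0.216, 0.13], [0.503, 0.21, 0.131], [0.503, 0.203, 0.128], [0.503, 0.197, 0.13], [0.503, 0.189, 0.127], [0.501, 0.244, 0.125], [0.501, 0.237, 0.124], [0.501, 0.232, 0.13], [0.501, 0.225, 0.132], [0.5, 0.219, 0.132], [0.5, 0.188, 0.131], [0.499, 0.231, 0.127], [0.498, 0.225, 0.131], [0.498, 0.219, 0.13], [0.498, 0.186, 0.13]]
```

View pics/a.png

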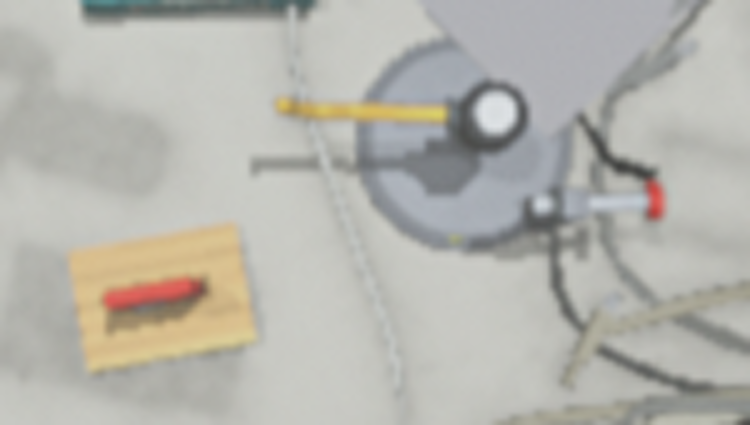

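View pics/b.png

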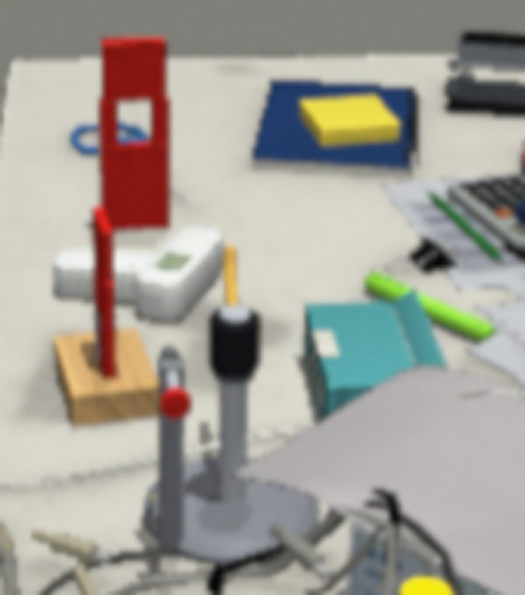

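The small paddle is the one in the block at top (267,243). Its top is at z = 134 mm and its tab is 38 mm wide, which matches the description. The one at (152,232) is 170 mm tall and 49 mm wide, so it is the look-alike. Before moving I'll check obstacle heights and fit the axes of the screw and hook.

```bash
python3 - <<'E'
from h import *
d={n:dict(np.load(f"{n}0.npz")) for n in ["top","side"]}
C={n:cloud(d[n]) for n in d}
P=np.r_[C["top"].reshape(-1,3),C["side"].reshape(-1,3)]; P=P[np.isfinite(P).all(1)]
print("max z (mm), rows x .30...0.90 step .05, cols y=.65..-.5 step .05")
for x in np.arange(.3,.9,.05):
    print("%.2f"%x,[int(1000*np.percentile(q,98)) if len(q:=P[(abs(P[:,0]-x-.025)<.025)&(abs(P[:,1]-y-.025)<.025)&(P[:,2]<.6)][:,2])>8 else -1 for y in np.arange(.65,-.55,-.05)])
T=C["top"].reshape(-1,3)
s=T[(abs(T[:,0]-.505)<.004)&(T[:,1]>.18)&(T[:,1]<.26)&(T[:,2]>.12)&(T[:,2]<.135)]
# use image line fits cast on z=.125 : centroid per column
for nm,b,f in [("hook",(289,200,315,215),lambda h:(h[...,0]>12)&(h[...,0]<32)&(h[...,1]>80))]:
    h=cv2.cvtColor(d["top"]["image"],cv2.COLOR_BGR2HSV); m=f(h); x0,y0,x1,y1=b
    pts=np.array([[u,np.mean(np.nonzero(m[y0:y1,u])[0])+y0] for u in range(x0+3,x1) if m[y0:y1,u].any()])
    c=d["top"];p=cv2.undistortPoints(pts[:,None],c["camera_matrix"],np.array([float(c["k1"]),0,0,0,0]))[:,0]
    r=np.c_[p,np.ones(len(p))]@c["R"]; o=-c["R"].T@c["t"]; W=o+r*((.129-o[2])/r[:,2])[:,None]
    k=np.polyfit(W[:,1],W[:,0],1); print(nm,k,"x at y=.257:",np.polyval(k,.257),W[0],W[-1])
print("screw cloud fit x(y)",np.polyfit(s[:,1],s[:,0],1),np.polyval(np.polyfit(s[:,1],s[:,0],1),.22), "ymax",np.sort(s[:,1])[-6:])
E
```

```text
max z (mm), rows x .30...0.90 step .05, cols y=.65..-.5 step .05
0.30 [-743, -742, -741, -741, -745, -747, -746, -743, -739, -742, -1, -1, -1, -1, -1, -1, -1, -1, -1, -1, -1, -1, -467, -1, -1]
0.35 [3, 4, 3, 3, 3, 3, 3, 3, 6, 53, 13, 33, 3, 2, 2, 2, 3, 3, 3, 3, 3, -1, -1, -1, -1]
0.40 [3, 3, 31, 29, 3, 26, 25, 4, 6, 26, 35, 38, 48, 59, 79, 73, 77, 55, 46, 37, 2, -1, -1, -1, -1]
0.45 [169, 3, 34, 35, 23, 134, 132, 6, 11, 115, 27, 15, 32, 67, 76, 80, 78, 68, 35, 43, 32, -1, -1, -1, -1]
0.50 [169, 25, 39, 39, 14, 3, 23, 135, 143, 139, 132, 3, 41, 69, 66, 73, 79, 73, 59, 30, 22, -1, -1, -1, -1]
0.55 [3, 20, 36, 3, 3, 3, 3, 134, 141, 135, 70, 36, 45, 66, 63, 71, 79, 61, 50, 29, 8, 372, 373, -1, -1]
0.60 [3, 3, 3, 3, 3, 47, 47, 56, 64, 69, 77, 79, 89, 84, 62, 73, 68, 59, 43, 20, 7, 374, 375, -1, -1]
0.65 [3, 3, 4, 18, 4, 55, 55, 64, 71, 69, 70, 70, 74, 33, 127, 130, 267, 290, 307, 7, 8, 374, 375, -1, -1]
0.70 [4, 17, 17, 16, 22, 11, 4, 65, 84, 88, 68, 71, 280, 298, 317, 337, 348, 353, 353, 350, 6, -1, -1, -1, -1]
0.75 [17, 13, 7, 12, 21, 77, 32, 14, 65, 304, 327, 343, 351, 353, 353, 354, 354, 353, -1, -1, -1, -1, -1, -1, -1]
0.80 [18, 43, 42, 37, 17, 77, 31, 17, 14, 345, 354, 354, 354, 354, -1, -1, -1, -1, -1, -1, -1, -1, -1, -1, -1]
0.85 [15, 15, 37, 39, 82, 82, 46, 45, 46, 46, 45, -1, -1, -1, -1, 18, -1, -1, -1, -1, -1, -1, -1, -1, -1]
0.90 [3, 7, 14, 16, 82, 82, 40, 57, 52, 42, 46, -1, -1, -1, 26, 26, 28, -1, -1, -1, -1, -1, -1, -1, -1]
hook [0.03977759 0.53276552] x at y=.257: 0.5429883572044276 [0.54763924 0.34669841 0.129     ] [0.54509253 0.29840815 0.129     ]
screw cloud fit x(y) [-0.00978077  0.50704764] 0.5048958688064604 ymax [0.24220206 0.24253258 0.24393418 0.24419081 0.24434773 0.24439261]
```

```bash
python3 -m creep '[{"tx":0,"ty":0.2,"tz":0.07,"hand":1},{"tx":0,"ty":0.2,"tz":0.07,"hand":1},{"tx":0,"ty":0.2,"tz":0.07,"hand":1},{"tx":0,"ty":0.2,"tz":0.07,"hand":1},{"tx":0,"ty":0.2,"tz":0.07,"hand":1},{"tx":0,"ty":0.2,"tz":0.07,"hand":1},{"tx":0.167,"ty":0.15,"hand":1},{"tx":0.167,"ty":0.15,"hand":1},{"tx":0.167,"ty":0.15,"hand":1},{"tx":0.167,"ty":0.15,"hand":1},{"tx":0.167,"ty":0.15,"hand":1},{"tx":0.167,"ty":0.15,"hand":1},{"tx":0.167,"ty":0.15,"hand":1},{"tx":0.167,"ty":0.15,"hand":1}]'
```

```text
schema error: expected keys rx, ry, rz, tx, ty, tz, hand
```

```bash
python3 -m creep '[{"rx":0,"ry":0,"rz":0,"tx":0,"ty":0.2,"tz":0.07,"hand":1},{"rx":0,"ry":0,"rz":0,"tx":0,"ty":0.2,"tz":0.07,"hand":1},{"rx":0,"ry":0,"rz":0,"tx":0,"ty":0.2,"tz":0.07,"hand":1},{"rx":0,"ry":0,"rz":0,"tx":0,"ty":0.2,"tz":0.07,"hand":1},{"rx":0,"ry":0,"rz":0,"tx":0,"ty":0.2,"tz":0.07,"hand":1},{"rx":0,"ry":0,"rz":0,"tx":0,"ty":0.2,"tz":0.07,"hand":1},{"rx":0,"ry":0,"rz":0,"tx":0.167,"ty":0.15,"tz":0,"hand":1},{"rx":0,"ry":0,"rz":0,"tx":0.167,"ty":0.15,"tz":0,"hand":1},{"rx":0,"ry":0,"rz":0,"tx":0.167,"ty":0.15,"tz":0,"hand":1},{"rx":0,"ry":0,"rz":0,"tx":0.167,"ty":0.15,"tz":0,"hand":1},{"rx":0,"ry":0,"rz":0,"tx":0.167,"ty":0.15,"tz":0,"hand":1},{"rx":0,"ry":0,"rz":0,"tx":0.167,"ty":0.15,"tz":0,"hand":1},{"rx":0,"ry":0,"rz":0,"tx":0.167,"ty":0.15,"tz":0,"hand":1},{"rx":0,"ry":0,"rz":0,"tx":0.167,"ty":0.15,"tz":0,"hand":1}]'
```

```text
t: 1.27
ee_pos: [0.4005, -0.2834, 0.3035]
tcp_rot: [-0.149, 0.989, 0.0, 0.0]
wrist_force: [1.0, -0.3, 0.5]
grip_width: 0.0022
grip_force: 0.0
```

```bash
python3 -m creep '[{"rx":0,"ry":0,"rz":0,"tx":0.052,"ty":0.21,"tz":0,"hand":1},{"rx":0,"ry":0,"rz":0,"tx":0.052,"ty":0.21,"tz":0,"hand":1},{"rx":0,"ry":0,"rz":0,"tx":0.052,"ty":0.21,"tz":0,"hand":1},{"rx":0,"ry":0,"rz":0,"tx":0.052,"ty":0.21,"tz":0,"hand":1},{"rx":0,"ry":0,"rz":0,"tx":0.052,"ty":0.21,"tz":0,"hand":1},{"rx":0,"ry":0,"rz":0,"tx":0.052,"ty":0.21,"tz":0,"hand":1},{"rx":0,"ry":0,"rz":0,"tx":0.052,"ty":0.21,"tz":0,"hand":1},{"rx":0,"ry":0,"rz":0,"tx":0.052,"ty":0.21,"tz":0,"hand":1},{"rx":0,"ry":0,"rz":0,"tx":0.052,"ty":0.21,"tz":0,"hand":1},{"rx":0,"ry":0,"rz":-0.0176,"tx":0,"ty":0.222,"tz":0,"hand":1},{"rx":0,"ry":0,"rz":-0.0176,"tx":0,"ty":0.222,"tz":0,"hand":1},{"rx":0,"ry":0,"rz":-0.0176,"tx":0,"ty":0.222,"tz":0,"hand":1},{"rx":0,"ry":0,"rz":-0.0176,"tx":0,"ty":0.222,"tz":0,"hand":1},{"rx":0,"ry":0,"rz":-0.0176,"tx":0,"ty":0.222,"tz":0,"hand":1},{"rx":0,"ry":0,"rz":-0.0176,"tx":0,"ty":0.222,"tz":0,"hand":1}]'; python3 -c "
from h import *
print(robot.get_obs()['joint_pos'])"
```

```text
t: 2.52
ee_pos: [0.4693, 0.2, 0.3034]
tcp_rot: [0.017, 1.0, 0.0, -0.0]
wrist_force: [0.4, -0.4, -0.1]
grip_width: 0.0004
grip_force: 0.0
[ 7.88125592e-01  4.73605445e-02 -2.41816286e-01 -1.93350109e-04
 -1.28170981e+00 -2.39334618e+00]
```

```bash
python3 -m creep '[{"rx":0,"ry":0,"rz":0,"tx":0.168,"ty":0.19,"tz":0,"hand":1},{"rx":0,"ry":0,"rz":0,"tx":0.168,"ty":0.19,"tz":0,"hand":1},{"rx":0,"ry":0,"rz":0,"tx":0.168,"ty":0.19,"tz":0,"hand":1},{"rx":0,"ry":0,"rz":0,"tx":0.168,"ty":0.19,"tz":0,"hand":1},{"rx":0,"ry":0,"rz":0,"tx":0,"ty":0,"tz":-0.174,"hand":1},{"rx":0,"ry":0,"rz":0,"tx":0,"ty":0,"tz":-0.174,"hand":1},{"rx":0,"ry":0,"rz":0,"tx":0,"ty":0,"tz":-0.174,"hand":1},{"rx":0,"ry":0,"rz":0,"tx":0,"ty":0,"tz":-0.174,"hand":1},{"rx":0,"ry":0,"rz":0,"tx":0,"ty":0,"tz":-0.174,"hand":1},{"rx":0,"ry":0,"rz":0,"tx":0,"ty":0,"tz":-0.174,"hand":1},{"rx":0,"ry":0,"rz":0,"tx":0,"ty":0,"tz":-0.174,"hand":1},{"rx":0,"ry":0,"rz":0,"tx":0,"ty":0,"tz":0,"hand":1}]'; python3 - <<'E'
# chord steps (units) for the arc; finger centre trails the bar by 14 mm
import numpy as np
S=np.array([.5435,.257])
def pos(a): # a = world dir of hook, deg
    a=np.radians(a); u=np.array([np.cos(a),np.sin(a)]); t=np.array([-u[1],u[0]])
    return S+.058*u-.014*t
p0=pos(88); print(p0)
for a in range(94,191,6):
    p=pos(a); print(a,((p-p0)/.15).round(3),p.round(4)); p0=p
E
```

```text
t: 3.52
ee_pos: [0.5677, 0.3102, 0.1148]
tcp_rot: [0.017, 1.0, -0.003, -0.004]
wrist_force: [-1.3, -0.7, -1.3]
grip_width: 0.0005
grip_force: 0.0
[0.55951564 0.31447608]
94 [-0.041  0.009] [0.5534 0.3158]
100 [-0.041  0.005] [0.5472 0.3165]
106 [-0.042  0.   ] [0.541  0.3166]
112 [-0.041 -0.004] [0.5348 0.316 ]
118 [-0.041 -0.008] [0.5286 0.3148]
124 [-0.04  -0.012] [0.5227 0.3129]
130 [-0.038 -0.017] [0.5169 0.3104]
136 [-0.036 -0.02 ] [0.5115 0.3074]
142 [-0.034 -0.024] [0.5064 0.3037]
148 [-0.031 -0.028] [0.5017 0.2996]
154 [-0.028 -0.031] [0.4975 0.295 ]
160 [-0.025 -0.033] [0.4938 0.29  ]
166 [-0.021 -0.036] [0.4906 0.2846]
172 [-0.017 -0.038] [0.488  0.2789]
178 [-0.013 -0.039] [0.486 0.273]
184 [-0.009 -0.041] [0.4847 0.2669]
190 [-0.005 -0.041] [0.484  0.2607]
```

```bash
python3 -m creep '[{"rx":0,"ry":0,"rz":0,"tx":-0.055,"ty":0.028,"tz":0.03,"hand":1},{"rx":0,"ry":0,"rz":0.0333,"tx":-0.041,"ty":0.009,"tz":0,"hand":1},{"rx":0,"ry":0,"rz":0.0333,"tx":-0.041,"ty":0.005,"tz":0,"hand":1},{"rx":0,"ry":0,"rz":0.0333,"tx":-0.042,"ty":0,"tz":0,"hand":1},{"rx":0,"ry":0,"rz":0.0333,"tx":-0.041,"ty":-0.004,"tz":0,"hand":1},{"rx":0,"ry":0,"rz":0.0333,"tx":-0.041,"ty":-0.008,"tz":0,"hand":1},{"rx":0,"ry":0,"rz":0.0333,"tx":-0.040,"ty":-0.012,"tz":0,"hand":1},{"rx":0,"ry":0,"rz":0.0333,"tx":-0.038,"ty":-0.017,"tz":0,"hand":1},{"rx":0,"ry":0,"rz":0.0333,"tx":-0.036,"ty":-0.020,"tz":0,"hand":1},{"rx":0,"ry":0,"rz":0.0333,"tx":-0.034,"ty":-0.024,"tz":0,"hand":1},{"rx":0,"ry":0,"rz":0.0333,"tx":-0.031,"ty":-0.028,"tz":0,"hand":1},{"rx":0,"ry":0,"rz":0.0333,"tx":-0.028,"ty":-0.031,"tz":0,"hand":1},{"rx":0,"ry":0,"rz":0,"tx":0,"ty":0,"tz":0,"hand":1}]'; python3 - <<'E'
from h import *
c=snap("top"); cv2.imwrite("pics/c.png",cv2.resize(c["image"][150:290,220:400],None,fx=4,fy=4,interpolation=2))
print(robot.get_obs()['joint_pos'])
E
```

```text
t: 4.6
ee_pos: [0.5005, 0.298, 0.1284]
tcp_rot: [-0.533, 0.846, 0.001, 0.002]
wrist_force: [-0.1, 0.4, -0.6]
grip_width: 0.0004
grip_force: 0.0
[ 8.72399143e-01  3.03900552e-01 -3.46641127e-01  4.68313728e-04
 -9.16520744e-01 -1.32571812e+00]
```

View pics/c.png

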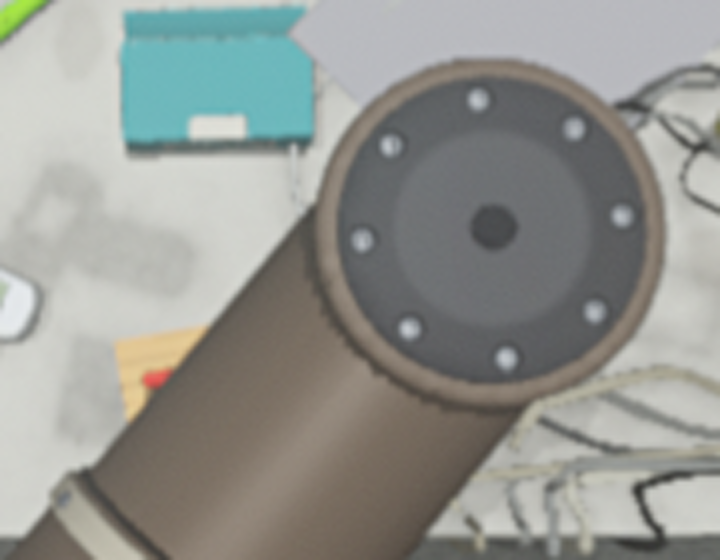

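```bash
python3 -m creep '[{"rx":0,"ry":0,"rz":0.0333,"tx":-0.025,"ty":-0.033,"tz":-0.03,"hand":1},{"rx":0,"ry":0,"rz":0.0333,"tx":-0.021,"ty":-0.036,"tz":0,"hand":1},{"rx":0,"ry":0,"rz":0,"tx":0,"ty":0,"tz":0,"hand":1},{"rx":0,"ry":0,"rz":0,"tx":0,"ty":0,"tz":0,"hand":1}]'; python3 - <<'E'
from h import *
c=snap("side"); cv2.imwrite("pics/d.png",cv2.resize(c["image"][150:300,190:370],None,fx=4,fy=4,interpolation=2))
o=robot.get_obs(); print(o['wrist_force'],o['ee_pos'])
E
```

```text
t: 4.98
ee_pos: [0.4941, 0.2873, 0.122]
tcp_rot: [-0.614, 0.789, 0.0, 0.001]
wrist_force: [1.6, -0.4, -0.7]
grip_width: 0.0004
grip_force: 0.0
[-0.15812378 -0.33333061 -0.08877821] [0.49408436 0.28734038 0.12177203]
```

View pics/d.png

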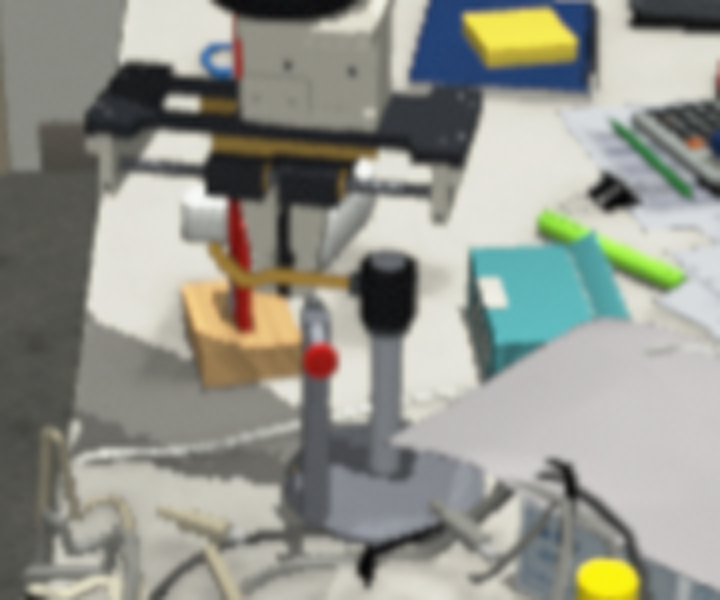

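The side view shows the hook swung round with the fingers behind it, bar from (355,283) to (215,250) and the screw head at (320,360). I'll continue slowly, feeling for contact.

```bash
python3 -m creep '[{"rx":0,"ry":0,"rz":0.0167,"tx":-0.009,"ty":-0.019,"tz":0,"hand":1},{"rx":0,"ry":0,"rz":0.0167,"tx":-0.008,"ty":-0.019,"tz":0,"hand":1},{"rx":0,"ry":0,"rz":0.0167,"tx":-0.007,"ty":-0.0195,"tz":0,"hand":1},{"rx":0,"ry":0,"rz":0.0167,"tx":-0.006,"ty":-0.0195,"tz":0,"hand":1},{"rx":0,"ry":0,"rz":0,"tx":0,"ty":0,"tz":0,"hand":1},{"rx":0,"ry":0,"rz":0,"tx":0,"ty":0,"tz":0,"hand":1}]'; python3 -m creep '[{"rx":0,"ry":0,"rz":0.0111,"tx":-0.003,"ty":-0.0135,"tz":0,"hand":1},{"rx":0,"ry":0,"rz":0,"tx":0,"ty":0,"tz":0,"hand":1}]';python3 -m creep '[{"rx":0,"ry":0,"rz":0.0111,"tx":-0.003,"ty":-0.0135,"tz":0,"hand":1},{"rx":0,"ry":0,"rz":0,"tx":0,"ty":0,"tz":0,"hand":1}]'
```

```text
t: 5.53
ee_pos: [0.4894, 0.2755, 0.1211]
tcp_rot: [-0.694, 0.72, -0.0, 0.0]
wrist_force: [0.3, 0.1, 0.3]
grip_width: 0.0005
grip_force: 0.0
t: 5.7
ee_pos: [0.4889, 0.2735, 0.121]
tcp_rot: [0.707, -0.707, 0.0, -0.0]
wrist_force: [-0.4, 0.3, 0.3]
grip_width: 0.0003
grip_force: 0.1
t: 5.87
ee_pos: [0.4884, 0.2714, 0.121]
tcp_rot: [0.719, -0.695, 0.0, -0.0]
wrist_force: [0.6, 0.8, 0.4]
grip_width: 0.0005
grip_force: 0.1
```

```bash
python3 -m creep '[{"rx":0,"ry":0,"rz":0.008,"tx":-0.002,"ty":-0.01,"tz":0,"hand":1},{"rx":0,"ry":0,"rz":0,"tx":0,"ty":0,"tz":0,"hand":1}]' | grep -E "ee|wrist"; python3 -m creep '[{"rx":0,"ry":0,"rz":0.008,"tx":-0.001,"ty":-0.01,"tz":0,"hand":1},{"rx":0,"ry":0,"rz":0,"tx":0,"ty":0,"tz":0,"hand":1}]'| grep -E "ee|wrist";python3 -m creep '[{"rx":0,"ry":0,"rz":0.008,"tx":-0.001,"ty":-0.01,"tz":0,"hand":1},{"rx":0,"ry":0,"rz":0,"tx":0,"ty":0,"tz":0,"hand":1}]'| grep -E "ee|wrist"
```

```text
ee_pos: [0.4881, 0.2699, 0.121]
wrist_force: [-0.6, 0.3, -0.4]
ee_pos: [0.4878, 0.2683, 0.1209]
wrist_force: [-0.1, 0.3, 0.3]
ee_pos: [0.4877, 0.2667, 0.1209]
wrist_force: [0.4, -0.2, 1.1]
```

```bash
python3 -m creep '[{"rx":0,"ry":0,"rz":0.008,"tx":-0.001,"ty":-0.008,"tz":0,"hand":1},{"rx":0,"ry":0,"rz":0,"tx":0,"ty":0,"tz":0,"hand":1}]'| grep -E "ee|wrist"
```

```text
ee_pos: [0.4875, 0.2655, 0.1209]
wrist_force: [-0.2, 0.3, 0.6]
```

```bash
python3 - <<'E'
from h import *
c=snap("side"); W=cloud(c); h=cv2.cvtColor(c["image"],cv2.COLOR_BGR2HSV)
m=(h[...,0]>12)&(h[...,0]<30)&(h[...,1]>90)
m[:, :235]=0; m[:,290:]=0; m[:195]=0; m[:]&=True
P=W[m]; P=P[np.isfinite(P).all(1)]; P=P[(P[:,2]>.115)&(P[:,2]<.145)&(P[:,1]<.3)]
print(P[np.argsort(P[:,0])][::4].round(4).tolist())
b=(P[:,0]<.53); k=np.polyfit(P[b,0],P[b,1],1); print(k,np.polyval(k,[.544,.486,.50]))
cv2.imwrite("pics/e.png",cv2.resize(c["image"][170:270,210:330],None,fx=6,fy=6,interpolation=2))
E
```

```text
[[0.4522, 0.2431, 0.1335], [0.4543, 0.2401, 0.1351], [0.4561, 0.2443, 0.1281], [0.4564, 0.2402, 0.1396], [0.4583, 0.2407, 0.1347], [0.4601, 0.2402, 0.128], [0.4602, 0.2421, 0.1338], [0.4621, 0.2421, 0.1292], [0.4641, 0.2442, 0.1256], [0.466, 0.2435, 0.1212], [0.468, 0.2419, 0.1198], [0.47, 0.2438, 0.1186], [0.4721, 0.2425, 0.1193], [0.4722, 0.2641, 0.1163], [0.4742, 0.2477, 0.1233], [0.4763, 0.2521, 0.1231], [0.4783, 0.2476, 0.1256], [0.4804, 0.2528, 0.1249], [0.4824, 0.2482, 0.1275], [0.4845, 0.2496, 0.1267], [0.4864, 0.2447, 0.1271], [0.4884, 0.2437, 0.1252], [0.4886, 0.2519, 0.1299], [0.4905, 0.2486, 0.12], [0.4925, 0.2448, 0.1245], [0.4945, 0.2443, 0.1271], [0.4966, 0.246, 0.1237], [0.4986, 0.2453, 0.1241], [0.5006, 0.2457, 0.1261], [0.5027, 0.2474, 0.1298], [0.5049, 0.2503, 0.1281], [0.5089, 0.2491, 0.1263], [0.5111, 0.2521, 0.1269], [0.5151, 0.251, 0.1274], [0.5191, 0.2491, 0.126], [0.5215, 0.2544, 0.1277], [0.5254, 0.2519, 0.129]]
[0.12864713 0.18411217] [0.25409621 0.24663468 0.24843574]
```

View pics/e.png

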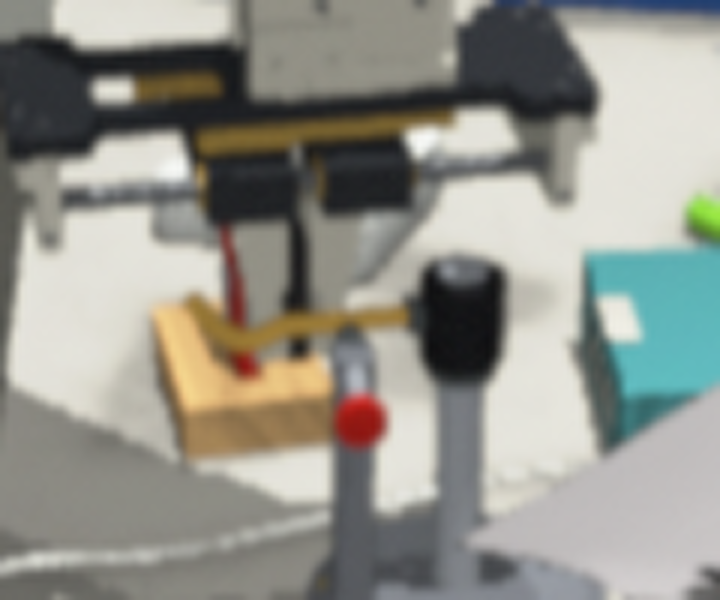

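The crop shows the fingers right behind the bar, with the bar from (410,315) to (240,340), close to the screw bracket at (355,340). I'll continue in fine steps.

```bash
python3 -m creep '[{"rx":0,"ry":0,"rz":0.005,"tx":-0.001,"ty":-0.007,"tz":0,"hand":1},{"rx":0,"ry":0,"rz":0,"tx":0,"ty":0,"tz":0,"hand":1}]'| grep -E "ee|wrist";  python3 -m creep '[{"rx":0,"ry":0,"rz":0.005,"tx":0,"ty":-0.007,"tz":0,"hand":1},{"rx":0,"ry":0,"rz":0,"tx":0,"ty":0,"tz":0,"hand":1}]'| grep -E "ee|wrist"
```

```text
ee_pos: [0.4874, 0.2644, 0.1209]
wrist_force: [-0.0, 0.9, 0.8]
ee_pos: [0.4873, 0.2633, 0.1208]
wrist_force: [-0.7, 0.8, -0.3]
```

```bash
python3 -m creep '[{"rx":0,"ry":0,"rz":0.005,"tx":0,"ty":-0.007,"tz":0,"hand":1},{"rx":0,"ry":0,"rz":0,"tx":0,"ty":0,"tz":0,"hand":1}]'| grep -E "ee|wrist"
```

```text
ee_pos: [0.4872, 0.2623, 0.1208]
wrist_force: [-1.3, 1.5, -0.1]
```

```bash
python3 -m creep '[{"rx":0,"ry":0,"rz":0.005,"tx":0,"ty":-0.007,"tz":0,"hand":1},{"rx":0,"ry":0,"rz":0,"tx":0,"ty":0,"tz":0,"hand":1}]'| grep -E "ee|wrist"
```

```text
ee_pos: [0.4872, 0.2617, 0.1209]
wrist_force: [-2.6, 4.4, 0.1]
```

```bash
python3 -m creep '[{"rx":0,"ry":0,"rz":0,"tx":0,"ty":-0.003,"tz":0,"hand":1},{"rx":0,"ry":0,"rz":0,"tx":0,"ty":0,"tz":0,"hand":1},{"rx":0,"ry":0,"rz":0,"tx":0,"ty":0,"tz":0,"hand":1}]'| grep -E "ee|wrist"
```

```text
ee_pos: [0.4872, 0.2616, 0.1209]
wrist_force: [-2.7, 5.0, 1.0]
```

```bash
python3 -m creep '[{"rx":0,"ry":0,"rz":0,"tx":0,"ty":-0.006,"tz":0,"hand":1},{"rx":0,"ry":0,"rz":0,"tx":0,"ty":0,"tz":0,"hand":1},{"rx":0,"ry":0,"rz":0,"tx":0,"ty":0,"tz":0,"hand":1}]'| grep -E "ee|wrist"
```

```text
ee_pos: [0.4873, 0.2614, 0.1209]
wrist_force: [-4.1, 8.5, 0.1]
```

```bash
python3 -m creep '[{"rx":0,"ry":0,"rz":0,"tx":0,"ty":0.001,"tz":0,"hand":1},{"rx":0,"ry":0,"rz":0,"tx":0,"ty":0,"tz":0,"hand":1},{"rx":0,"ry":0,"rz":0,"tx":0,"ty":0,"tz":0,"hand":1},{"rx":0,"ry":0,"rz":0,"tx":0,"ty":0,"tz":0,"hand":1},{"rx":0,"ry":0,"rz":0,"tx":0,"ty":0,"tz":0,"hand":1},{"rx":0,"ry":0,"rz":0,"tx":0,"ty":0,"tz":0,"hand":1},{"rx":0,"ry":0,"rz":0,"tx":0,"ty":0,"tz":0,"hand":1},{"rx":0,"ry":0,"rz":0,"tx":0,"ty":0,"tz":0,"hand":1}]'; python3 - <<'E'
from h import *
o=robot.get_obs(); print(o['wrist_force'],o['torque'],o['tcp_rot'])
E
```

```text
t: 8.42
ee_pos: [0.4873, 0.2614, 0.1209]
tcp_rot: [0.774, -0.633, -0.0, -0.001]
wrist_force: [-3.6, 7.4, -0.5]
grip_width: 0.0006
grip_force: 3.9
[-3.61433542  7.36857366 -0.48311907] [ 2.56130275  1.50005075 -0.03550522] [ 7.74376700e-01 -6.32723981e-01 -4.87110551e-04 -9.24234406e-04]
```

```bash
python3 -m creep '[{"rx":0,"ry":0,"rz":0,"tx":0,"ty":0.1,"tz":0,"hand":1},{"rx":0,"ry":0,"rz":0,"tx":0,"ty":0.05,"tz":0.05,"hand":1},{"rx":0,"ry":0,"rz":0,"tx":0,"ty":0,"tz":0.2,"hand":1},{"rx":0,"ry":0,"rz":0,"tx":0,"ty":0,"tz":0.2,"hand":1},{"rx":0,"ry":0,"rz":0,"tx":0,"ty":0,"tz":0.2,"hand":1},{"rx":0,"ry":0,"rz":0,"tx":0,"ty":0,"tz":0.2,"hand":1},{"rx":0,"ry":0,"rz":-0.008,"tx":-0.033,"ty":0.2,"tz":0,"hand":0},{"rx":0,"ry":0,"rz":0,"tx":-0.034,"ty":0.2,"tz":0,"hand":0},{"rx":0,"ry":0,"rz":0,"tx":-0.034,"ty":0.2,"tz":0,"hand":0},{"rx":0,"ry":0,"rz":0,"tx":-0.034,"ty":0.2,"tz":0,"hand":0},{"rx":0,"ry":0,"rz":0,"tx":0,"ty":0,"tz":0,"hand":0},{"rx":0,"ry":0,"rz":0,"tx":0,"ty":0,"tz":0,"hand":0},{"rx":0,"ry":0,"rz":0,"tx":0,"ty":0,"tz":0,"hand":0}]'; python3 - <<'E'
from h import *
c=snap("side"); np.savez("side1.npz",**c); W=cloud(c); h=cv2.cvtColor(c["image"],cv2.COLOR_BGR2HSV)
m=(h[...,0]>12)&(h[...,0]<30)&(h[...,1]>90)
m[:, :235]=0; m[:,290:]=0; m[:195]=0
P=W[m]; P=P[np.isfinite(P).all(1)]; P=P[(P[:,2]>.115)&(P[:,2]<.145)&(P[:,1]<.3)]
b=(P[:,0]<.53); k=np.polyfit(P[b,0],P[b,1],1); print(k,np.polyval(k,[.544,.486,.47]),P[:,0].min())
print(robot.get_obs()['tcp_rot'])
E
```

```text
t: 9.5
ee_pos: [0.4669, 0.4027, 0.2484]
tcp_rot: [0.767, -0.642, 0.0, 0.0]
wrist_force: [0.2, 0.5, 1.0]
grip_width: 0.0406
grip_force: 0.0
[0.18864815 0.1511148 ] [0.25373939 0.2427978  0.23977943] 0.45227742824606404
[ 7.66259705e-01 -6.42530921e-01  1.97993632e-04  2.05032026e-04]
```

```bash
python3 -m creep '[{"rx":0,"ry":0,"rz":0,"tx":0,"ty":0.032,"tz":-0.1,"hand":0},{"rx":0,"ry":0,"rz":0,"tx":0,"ty":0,"tz":-0.2,"hand":0},{"rx":0,"ry":0,"rz":0,"tx":0,"ty":0,"tz":-0.2,"hand":0},{"rx":0,"ry":0,"rz":0,"tx":0,"ty":0,"tz":-0.2,"hand":0},{"rx":0,"ry":0,"rz":0,"tx":0,"ty":0,"tz":-0.11,"hand":0},{"rx":0,"ry":0,"rz":0,"tx":0,"ty":0,"tz":0,"hand":0},{"rx":0,"ry":0,"rz":0,"tx":0,"ty":0,"tz":0,"hand":0}]'; python3 - <<'E'
from h import *
o=robot.get_obs();print(o['ee_pos'])
c=snap("side"); cv2.imwrite("pics/f.png",cv2.resize(c["image"][150:260,200:330],None,fx=5,fy=5,interpolation=2))
E
```

```text
t: 10.13
ee_pos: [0.4674, 0.4064, 0.1269]
tcp_rot: [0.766, -0.643, 0.0, 0.001]
wrist_force: [0.9, -0.2, 0.6]
grip_width: 0.044
grip_force: 0.0
[0.46739707 0.40642719 0.12689239]
```

View pics/f.png

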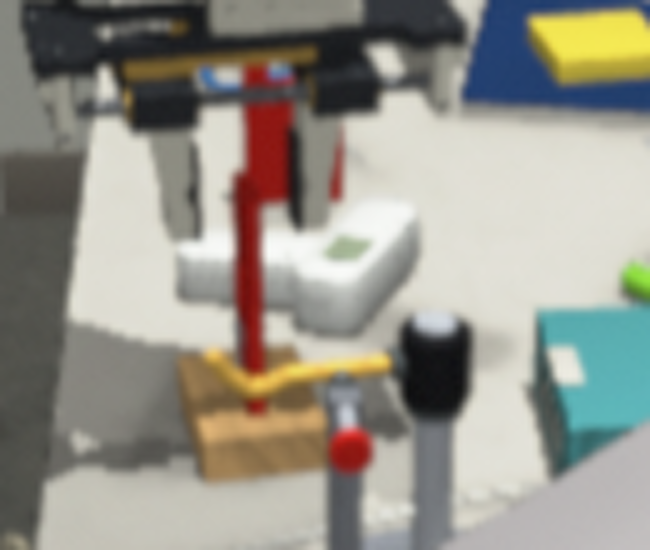

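The fingers at (190,200) and (310,195) straddle the small paddle's tab at (245,180), centred, and the hook rests at the screw. Closing now.

```bash
python3 -m creep '[{"rx":0,"ry":0,"rz":0,"tx":0,"ty":0,"tz":0,"hand":1},{"rx":0,"ry":0,"rz":0,"tx":0,"ty":0,"tz":0,"hand":1},{"rx":0,"ry":0,"rz":0,"tx":0,"ty":0,"tz":0,"hand":1},{"rx":0,"ry":0,"rz":0,"tx":0,"ty":0,"tz":0,"hand":1},{"rx":0,"ry":0,"rz":0,"tx":0,"ty":0,"tz":0,"hand":1},{"rx":0,"ry":0,"rz":0,"tx":0,"ty":0,"tz":0,"hand":1},{"rx":0,"ry":0,"rz":0,"tx":0,"ty":0,"tz":0,"hand":1}]'; python3 - <<'E'
from h import *
# hook line in unoccluded top view of axis + side picture rays onto z planes
c=dict(np.load("side1.npz")); h=cv2.cvtColor(c["image"],cv2.COLOR_BGR2HSV)
m=((h[...,0]>12)&(h[...,0]<30)&(h[...,1]>90)).astype(np.uint8); m[:,:235]=0; m[:,290:]=0; m[:212]=0; m[232:]=0
W=cloud(c); m&=((W[...,1]<.28)&(W[...,2]>.112)).astype(np.uint8)
pts=np.array([[u,np.nonzero(m[:,u])[0].mean()] for u in range(235,290) if m[:,u].sum()>=2],float)
p=cv2.undistortPoints(pts[:,None],c["camera_matrix"],np.array([float(c["k1"]),0,0,0,0]))[:,0]
r=np.c_[p,np.ones(len(p))]@c["R"]; o=-c["R"].T@c["t"]; X=o+r*((.125-o[2])/r[:,2])[:,None]
lv=X[(X[:,0]>.487)&(X[:,0]<.525)]; k=np.polyfit(lv[:,0],lv[:,1],1); print("level part",len(lv),k,np.degrees(np.arctan(k[0])),np.polyval(k,[.544,.47]))
print(X[:3].round(4).tolist(), pts[:3].tolist())
E
```

```text
t: 10.77
ee_pos: [0.4672, 0.4075, 0.1271]
tcp_rot: [0.766, -0.643, 0.0, -0.0]
wrist_force: [-0.0, -0.2, 0.9]
grip_width: 0.0077
grip_force: 30.0
level part 18 [0.19680642 0.14970282] 11.133883675092804 [0.25676551 0.24220183]
[[0.4518, 0.2581, 0.125], [0.4539, 0.258, 0.125], [0.4559, 0.2559, 0.125]] [[241.0, 222.0], [242.0, 222.0], [243.0, 222.5]]
```

```bash
python3 -m creep '[{"rx":0,"ry":0,"rz":0,"tx":0,"ty":0,"tz":0.06,"hand":1},{"rx":0,"ry":0,"rz":0,"tx":0,"ty":0,"tz":0.12,"hand":1},{"rx":0,"ry":0,"rz":0,"tx":0,"ty":0,"tz":0.15,"hand":1},{"rx":0,"ry":0,"rz":0,"tx":0,"ty":0,"tz":0.15,"hand":1},{"rx":0,"ry":0,"rz":0.007,"tx":-0.06,"ty":-0.147,"tz":0,"hand":1},{"rx":0,"ry":0,"rz":0,"tx":-0.06,"ty":-0.147,"tz":0,"hand":1},{"rx":0,"ry":0,"rz":0,"tx":-0.06,"ty":-0.147,"tz":0,"hand":1},{"rx":0,"ry":0,"rz":0,"tx":-0.06,"ty":-0.147,"tz":0,"hand":1},{"rx":0,"ry":0,"rz":0,"tx":-0.06,"ty":-0.147,"tz":0,"hand":1},{"rx":0,"ry":0,"rz":0,"tx":0,"ty":-0.14,"tz":0,"hand":1},{"rx":0,"ry":0,"rz":0,"tx":0.02,"ty":-0.14,"tz":0,"hand":1},{"rx":0,"ry":0,"rz":0,"tx":0.02,"ty":-0.14,"tz":0,"hand":1},{"rx":0,"ry":0,"rz":0,"tx":0,"ty":0,"tz":0,"hand":1},{"rx":0,"ry":0,"rz":0,"tx":0,"ty":0,"tz":0,"hand":1}]'; python3 - <<'E'
from h import *
o=robot.get_obs();print(o['ee_pos'],o['tcp_rot'])
c=snap("side"); cv2.imwrite("pics/g.png",cv2.resize(c["image"][130:260,190:330],None,fx=5,fy=4.6,interpolation=2))
W=cloud(c); h=cv2.cvtColor(c["image"],cv2.COLOR_BGR2HSV)
m=((h[...,0]<8)|(h[...,0]>170))&(h[...,1]>130)
P=W[m]; P=P[np.isfinite(P).all(1)]; P=P[(P[:,1]<.28)&(P[:,1]>.2)]; print(len(P),np.percentile(P,[1,50,99],axis=0).round(4))
E
```

```text
t: 11.93
ee_pos: [0.4284, 0.2332, 0.1995]
tcp_rot: [0.773, -0.635, 0.0, -0.0]
wrist_force: [0.7, 1.1, 0.2]
grip_width: 0.0075
grip_force: 30.0
[0.42844871 0.23317504 0.19952149] [ 7.72790784e-01 -6.34660734e-01  2.79371913e-05 -3.93391586e-04]
284 [[0.4244 0.2031 0.0853]
 [0.4312 0.2137 0.1609]
 [0.4891 0.2445 0.2656]]
```

View pics/g.png

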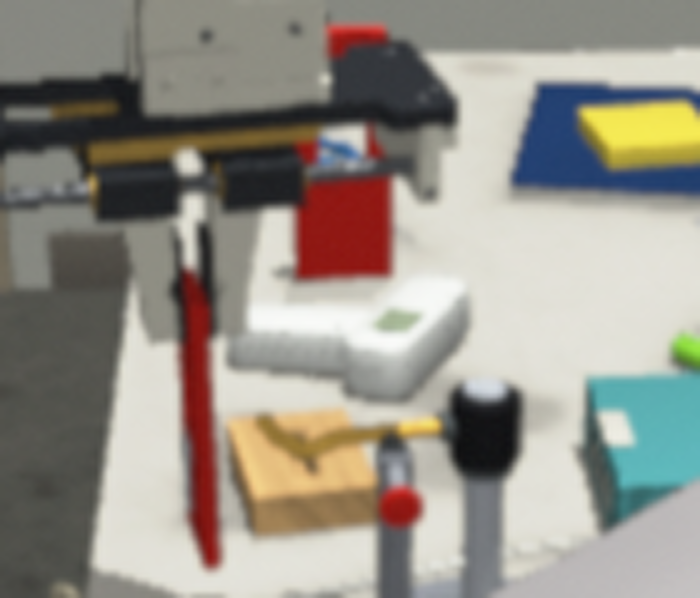

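The paddle is held, tab at (195,300) and bottom at (208,560). The hook end is at (265,420), a little inboard. Checking the tilt numerically.

```bash
python3 - <<'E'
from h import *
c=snap("side"); W=cloud(c); h=cv2.cvtColor(c["image"],cv2.COLOR_BGR2HSV)
m=((h[...,0]<8)|(h[...,0]>170))&(h[...,1]>130); m[:,245:]=0; m[:,215:]&=True
P=W[m]; P=P[np.isfinite(P).all(1)]; P=P[(P[:,0]<.45)&(P[:,1]<.28)&(P[:,2]<.215)]
for z in np.arange(.08,.21,.02):
    q=P[abs(P[:,2]-z)<.01]; 
    if len(q): print(round(z,2),len(q),np.percentile(q,[5,50,95],axis=0)[:,:2].round(4).tolist())
print(P[:,2].min(),P[:,2].max())
S=np.array([.5437,.2568]); u=np.array([-.981,-.193])
for r in (.115,.096,.085,.074): print(r,S+r*u)
E
```

```text
0.08 9 [[0.4311, 0.2121], [0.4331, 0.2138], [0.4351, 0.2165]]
0.1 33 [[0.4272, 0.2102], [0.4315, 0.2133], [0.4345, 0.2236]]
0.12 37 [[0.4282, 0.2104], [0.4322, 0.213], [0.4345, 0.218]]
0.14 44 [[0.4244, 0.2113], [0.4311, 0.2137], [0.4351, 0.243]]
0.16 44 [[0.4248, 0.2098], [0.4303, 0.2138], [0.4341, 0.2445]]
0.18 36 [[0.4263, 0.2125], [0.4305, 0.2151], [0.4343, 0.2266]]
0.2 66 [[0.4271, 0.2131], [0.4313, 0.2171], [0.4353, 0.2403]]
0.08149446373827446 0.2148084295888841
0.115 [0.430885 0.234605]
0.096 [0.449524 0.238272]
0.085 [0.460315 0.240395]
0.074 [0.471106 0.242518]
```

```bash
python3 -m creep '[{"rx":0,"ry":0,"rz":0,"tx":0,"ty":0.006,"tz":-0.068,"hand":1},{"rx":0,"ry":0,"rz":0,"tx":0,"ty":0,"tz":-0.068,"hand":1},{"rx":0,"ry":0,"rz":0,"tx":0.047,"ty":0.0095,"tz":0,"hand":1},{"rx":0,"ry":0,"rz":0,"tx":0.047,"ty":0.0095,"tz":0,"hand":1},{"rx":0,"ry":0,"rz":0,"tx":0.047,"ty":0.0095,"tz":0,"hand":1},{"rx":0,"ry":0,"rz":0,"tx":0,"ty":0,"tz":0,"hand":1},{"rx":0,"ry":0,"rz":0,"tx":0,"ty":0,"tz":0,"hand":1},{"rx":0,"ry":0,"rz":0,"tx":0,"ty":0,"tz":0,"hand":1}]'; python3 -c "
from h import *
o=robot.get_obs();print(o['ee_pos'],o['wrist_force'])"
```

```text
t: 12.7
ee_pos: [0.4493, 0.2393, 0.1784]
tcp_rot: [0.773, -0.634, -0.0, 0.0]
wrist_force: [0.4, -0.1, -0.9]
grip_width: 0.0074
grip_force: 30.0
[0.44933218 0.23925247 0.17841573] [ 0.42746177 -0.11238248 -0.93476264]
```

```bash
python3 -m creep '[{"rx":0,"ry":0,"rz":0,"tx":0.036,"ty":0.004,"tz":-0.005,"hand":1},{"rx":0,"ry":0,"rz":0,"tx":0.037,"ty":0.004,"tz":-0.01,"hand":1},{"rx":0,"ry":0,"rz":0,"tx":0,"ty":0,"tz":0,"hand":1},{"rx":0,"ry":0,"rz":0,"tx":0,"ty":0,"tz":0,"hand":1}]'; python3 -c "
from h import *
o=robot.get_obs();print(o['ee_pos'],o['wrist_force'])"
```

```text
t: 13.03
ee_pos: [0.4604, 0.2404, 0.176]
tcp_rot: [0.773, -0.634, -0.0, 0.0]
wrist_force: [0.5, 1.3, 0.4]
grip_width: 0.0078
grip_force: 30.0
[0.46041164 0.24041531 0.17604358] [0.46929632 1.32144712 0.37662331]
```

```bash
python3 -m creep '[{"rx":0,"ry":0,"rz":0,"tx":0.035,"ty":0.007,"tz":-0.02,"hand":1},{"rx":0,"ry":0,"rz":0,"tx":0.036,"ty":0.007,"tz":-0.027,"hand":1},{"rx":0,"ry":0,"rz":0,"tx":0,"ty":0,"tz":0,"hand":1},{"rx":0,"ry":0,"rz":0,"tx":0,"ty":0,"tz":-0.03,"hand":1},{"rx":0,"ry":0,"rz":0,"tx":0,"ty":0,"tz":-0.03,"hand":1},{"rx":0,"ry":0,"rz":0,"tx":0,"ty":0,"tz":0,"hand":1},{"rx":0,"ry":0,"rz":0,"tx":0,"ty":0,"tz":0,"hand":1}]'; python3 - <<'E'
from h import *
o=robot.get_obs();print(o['ee_pos'],o['wrist_force'])
c=snap("side"); cv2.imwrite("pics/i.png",cv2.resize(c["image"][140:280,200:330],None,fx=5,fy=4.2,interpolation=2))
E
```

```text
t: 13.62
ee_pos: [0.4708, 0.2426, 0.16]
tcp_rot: [0.773, -0.634, 0.0, 0.0]
wrist_force: [-0.3, 0.7, -0.6]
grip_width: 0.0076
grip_force: 30.0
[0.47080944 0.24257959 0.15998426] [-0.34189786  0.69655657 -0.64340396]
```

View pics/i.png

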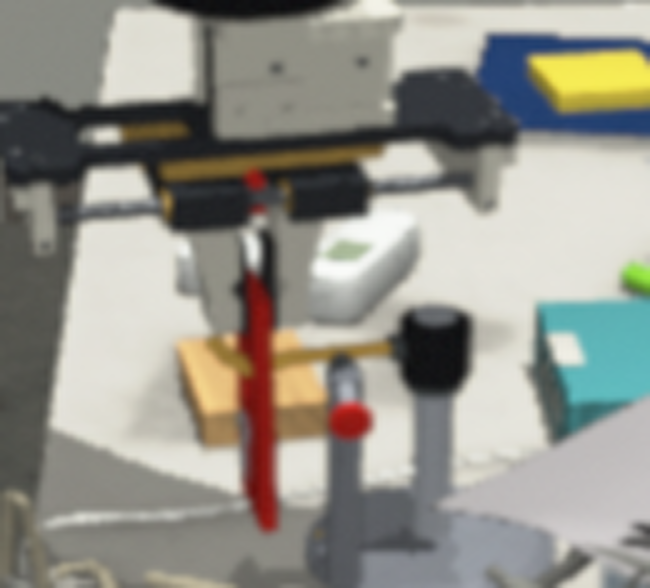

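The hook passes through the slot: its end shows at (235,355) left of the paddle and the bar continues right at (290,352). Lowering gently onto the seat.

```bash
python3 -m creep '[{"rx":0,"ry":0,"rz":0,"tx":0,"ty":0,"tz":-0.009,"hand":1},{"rx":0,"ry":0,"rz":0,"tx":0,"ty":0,"tz":0,"hand":1},{"rx":0,"ry":0,"rz":0,"tx":0,"ty":0,"tz":0,"hand":1}]' | grep -E "ee|wrist"; python3 -m creep '[{"rx":0,"ry":0,"rz":0,"tx":0,"ty":0,"tz":-0.003,"hand":1},{"rx":0,"ry":0,"rz":0,"tx":0,"ty":0,"tz":0,"hand":1},{"rx":0,"ry":0,"rz":0,"tx":0,"ty":0,"tz":0,"hand":1}]' | grep -E "ee|wrist"
```

```text
ee_pos: [0.471, 0.2428, 0.1591]
wrist_force: [0.6, 0.5, 1.6]
ee_pos: [0.4711, 0.2428, 0.1587]
wrist_force: [1.6, -0.0, 3.5]
```

```bash
python3 -m creep '[{"rx":0,"ry":0,"rz":0,"tx":0,"ty":0,"tz":0,"hand":0.75},{"rx":0,"ry":0,"rz":0,"tx":0,"ty":0,"tz":0,"hand":0.7},{"rx":0,"ry":0,"rz":0,"tx":0,"ty":0,"tz":0,"hand":0.6},{"rx":0,"ry":0,"rz":0,"tx":0,"ty":0,"tz":0,"hand":0.5},{"rx":0,"ry":0,"rz":0,"tx":0,"ty":0,"tz":0,"hand":0.5},{"rx":0,"ry":0,"rz":0,"tx":0,"ty":0,"tz":0,"hand":0.5},{"rx":0,"ry":0,"rz":0,"tx":0,"ty":0,"tz":0.02,"hand":0.5},{"rx":0,"ry":0,"rz":0,"tx":0,"ty":0,"tz":0.06,"hand":0.5},{"rx":0,"ry":0,"rz":0,"tx":0,"ty":0,"tz":0.1,"hand":0.5},{"rx":0,"ry":0,"rz":0,"tx":0,"ty":0,"tz":0.15,"hand":0.5},{"rx":0,"ry":0,"rz":0,"tx":0,"ty":0,"tz":0.2,"hand":0.5},{"rx":0,"ry":0,"rz":0,"tx":0,"ty":0,"tz":0.2,"hand":0.5},{"rx":0,"ry":0,"rz":0,"tx":0,"ty":0,"tz":0.2,"hand":0.5},{"rx":0,"ry":0,"rz":0,"tx":-0.2,"ty":0,"tz":0,"hand":0.5},{"rx":0,"ry":0,"rz":0,"tx":0,"ty":0,"tz":0,"hand":0.5},{"rx":0,"ry":0,"rz":0,"tx":0,"ty":0,"tz":0,"hand":0.5},{"rx":0,"ry":0,"rz":0,"tx":0,"ty":0,"tz":0,"hand":0.5}]'; python3 - <<'E'
from h import *
c=snap("side"); W=cloud(c); h=cv2.cvtColor(c["image"],cv2.COLOR_BGR2HSV)
red=((h[...,0]<8)|(h[...,0]>170))&(h[...,1]>130); P=W[red]; P=P[np.isfinite(P).all(1)]
P=P[(P[:,0]<.495)&(P[:,1]<.28)&(P[:,1]>.2)]
for z in np.arange(.04,.18,.02):
    q=P[abs(P[:,2]-z)<.01]
    if len(q): print(round(z,2),len(q),np.median(q,axis=0)[:2].round(4))
print("z",np.percentile(P[:,2],[1,99]))
m=(h[...,0]>12)&(h[...,0]<30)&(h[...,1]>90); m[:,:235]=0; m[:,290:]=0
B=W[m]; B=B[np.isfinite(B).all(1)]; B=B[(B[:,2]>.115)&(B[:,2]<.145)&(B[:,1]<.28)&(B[:,0]<.53)]
k=np.polyfit(B[:,0],B[:,1],1); print("hook",k,np.degrees(np.arctan(k[0])),B[:,0].min())
E
```

```text
t: 15.58
ee_pos: [0.4409, 0.2426, 0.2986]
tcp_rot: [0.773, -0.634, 0.0, -0.001]
wrist_force: [1.5, -0.2, -0.4]
grip_width: 0.0221
grip_force: 0.0
0.04 15 [0.4767 0.2238]
0.06 38 [0.475  0.2237]
0.08 41 [0.4752 0.2231]
0.1 61 [0.4736 0.2239]
0.12 31 [0.4758 0.2224]
0.14 49 [0.4741 0.2255]
0.16 65 [0.4728 0.2312]
z [0.04266695 0.16489311]
hook [0.19373846 0.14854931] 10.964559232328682 0.45224457210062957
```

```bash
python3 -c "
from h import *
print(robot.close_job())"
```

```text
the job is handed in; nothing more can be done
None
```

The hook was swung round to the stop screw and pressed there at about 8 N for roughly 0.7 s, then the small red paddle was hung by its slot on the hook and released; a last camera check showed it hanging upright with the hook still facing that way, and the job is handed in.

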